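# Latch the clay extruder's die with the long T-key

## Robot

A 7-joint arm with a two-finger parallel gripper is mounted at the origin on the work surface. World frame = base frame: x ahead of the robot, y to its left, z up, the work surface at z = 0. Lengths are in mm, angles in rad, forces in N, time in s.
With the tool pointing down it reaches from about 400 to 875 mm from the base axis. Payload 4.4 kg.
Tool frame: the origin (TCP) lies at the very end of the fingers, on their centre line; the grasp point (between the pads) lies 19 mm behind it; z points along the fingers, y is the line along which they close (so a half turn about z gives the same grasp; the last joint's range is limited). The gripper opens to 85 mm and grips with 20 to 120 N. Pads are 22 mm wide; open, the fingers measure 114 mm over their backs; the gripper's body (76 mm by 85 mm) begins 54 mm behind the grasp point. The pads swing forward as they close: fully open they stand 13 mm farther back than shut.
Start: joints at [-1.296, 0.628, 0.038, 1.517, -0.027, 0.996, -0.02], TCP at [217.233, 612.64, 199.013] pointing down, gripper open.
Joint ranges: [-3.06, 3.06], [-0.37, 2.12], [-1.25, 1.32], [0.18, 2.47], [-1.1, 4.24], [0.23, 1.98], [-2.94, 2.94]. Speed limits (rad/s): [2.57, 2.57, 3.14, 3.14, 3.14, 3.14, 3.14].

## Interface

Orientations are given as [roll, pitch, yaw] about the fixed x, y, z axes, in that order (R = Rz(yaw) Ry(pitch) Rx(roll)).
In Python, from cell import read_state, get_image, camera_info, finish_job gives the robot as it stands.
- The arm moves only by the tool play_rows, never from a script. Its argument "deltas" is one flat list of numbers, 7 for each row, row after row: the shift along the tool's x, y, z in mm, then the turn, a rotation vector about the tool's x, y, z in rad, then the opening, from 0 (shut) to 1 (fully open). In form: [dx, dy, dz, ax, ay, az, grip, dx, dy, dz, ax, ay, az, grip, ...]. A call has 1 to 10 rows; each row is the pose to reach, as a shift and turn from the pose commanded when the call began, along the tool's axes at that moment; what a row does not reach only later rows make up. A row lasts 1/8 s, in which the tool goes at most 62.5 mm and 10.7 degrees, less where a joint would pass 70% of its speed; a pose out of reach is approached as far as the arm can. A call with a gripper value outside its range is refused whole. The fingers move at their own pace and stop on an object; the grip force is fixed at half the most. Time passes only in rows, so rows that repeat a pose let the fingers close. It gives the time, the measured TCP pose, the force, the opening and the grip force at its end, in the units of the state.
- read_state(): the state, without advancing time (a new reading comes with each control period).
- get_image(name): name is "scene" or "top"; returns the picture (384x512x3 uint8, red, green, blue); there is no depth.
- camera_info(name): a dict with "fx", "fy", "cx", "cy" (pixels), "T" (4x4, takes a point from camera to world coordinates). Camera axes: x right, y down, z forward; pixel columns grow to the right and rows downward; lengths in mm; the calibration is good to about 2 mm. A picture is of the moment at which its call begins. camera_info takes no time and is no camera call.
- finish_job(): hands the job in; it is judged then, once.
The state is a dict: "clock": time; "qpos": joint angles; "qd": joint speeds; "tau": joint torques, N m; "eef_pos": TCP position; "tool_rot": TCP orientation; "force": force on the tool from outside, world axes, zero at the start; "torque": the same for the moment, N m; "width": finger opening in mm; "gripper_force": force on a finger pad.
Only numpy, scipy, OpenCV 4.12 (cv2) and the standard library are available. Lean on these libraries where they do the work, as an engineer would, in place of code of your own. Each camera call takes 0.05 s, during which the arm holds its last target. There are 200 camera calls.

## Task

Use the long steel T-key standing in the wooden block to lock the clay extruder: lower it down the deep round well in the extruder's head, feel for the recessed square stem, seat the key well down on it, and turn it clockwise until the die latch is fully home against its keeper. Then draw the key out and stand it back upright in its block. Work gently, without forcing or dropping the key, and leave the clay cups on the board undisturbed.

Things in the scene. Friction and masses are not known exactly. Their poses are not given: they have to be found in the camera images.
- key: Loose steel T-key, 190 mm tall, about 0.4 kg, standing upright in the wooden block at any yaw. Origin: centre of its lower end, z up the shaft. Lower end: dark block 25.5 x 25.5 x 34 mm (36 mm over corners) with a square hole 16 mm wide, 22 mm deep, open downwards, flats along the key's x and y. Then a round 12 mm shaft; on top a handle bar, 100 mm along x, 14 mm along y, 16 mm high.
- key_grip (a point): Middle of the T-key's handle bar, 182 mm above the key's lower end (8 mm under its top); grip across the bar's 14 mm width (along the key's y) from above. Axes as the key's.
- rest: Fixed wooden block 100 x 100 x 70 mm, the T-key's rest. Origin: centre of its underside on the table. In the middle of its top, a round vertical hole of 44 mm diameter, 50 mm deep, with a flat floor 20 mm above the table on which the key stands.
- head: Fixed head of the clay extruder: a grey block 130 mm along x, 120 mm along y, 110 mm high, with the well in the middle of its top. Origin: centre of its underside on the table, z up. The round steel die is on its -y face; a barrel and gearbox up to 166 mm high stretch to 500 mm along its +y.
- well_mouth (a point): Centre of the well's mouth in the top of the head, 110 mm above the table. The well is round, vertical, 42 mm in diameter, and has the stem at its bottom. The key must not be pressed or jammed against the extruder hard: over 60 N in all, which at the stop means a twist of about 0.4 N m (some 0.08 rad too far), spoils the job.
- stem_top (a point): Centre of the top of the stem, 76 mm below the well's mouth; axes are the head's, not the stem's. A 14 mm square steel post on the well's axis, 24 mm tall; the key goes 20 to 22 mm down over it if within 0.15 rad of square, any of four ways; else it rides on top. At the start its flats lie anywhere within 0.75 rad either way of the head's x and y: this must be felt (or seen from above).
- latch (a joint): Angle of the flat steel die latch that swings about the well's axis, out of the foot of the head's -y face. It is turned by the stem, one to one. Starts at 0 = open, a hard stop; grows as the stem is turned clockwise seen from above, stiffly (about 0.1 N m); 0.70 rad = hard stop, fully home at the dark keeper lug. It stays where it is left.
- latch_tip (a point): Top of the latch's upturned outer end (16 x 14 mm), 103 mm from the well's axis, 26 mm above the table.
- cup0: Loose damp clay cup, 72 mm wide, 75 mm high, on a wooden ware board 16 mm thick; origin at the centre of its underside. Leave it alone.
- cup1: Loose damp clay cup, 72 mm wide, 81 mm high, on a wooden ware board 16 mm thick; origin at the centre of its underside. Leave it alone.
There are look-alikes about, which are no part of the job. What is meant by the key is not orange, and is the smaller of those in its own colour.

How it is judged:
By the outcome, as a careful person would: the job done as asked, in the order asked, and still so for the second after the job is handed in, with the robot touching nothing.
It also fails if it takes over 69 s, if anything falls off the work surface, if the arm or the gripper's body presses on something with over 40 N, if the wrist force passes 120 N, or if a joint passes its speed limit or range.

## Working session

There is one attempt and no reset: what is moved stays moved. The work goes in short steps, Python scripts to look and compute and a tool call to move; the robot and the scene stay as the last step left them, time stands still between calls to the robot, and variables do not carry over. Pictures are saved under pics/ and viewed, at most 10 in all, crops included, and the job is handed in when it is done.

Besides the shell and the picture viewer there is one more tool, called after "Emit:" as name(argument=value, ...) on one line, values as JSON. play_rows: Moves the arm, as the interface text tells. Its arguments: {"type":"object","properties":{"deltas":{"type":"array"}},"required":["deltas"]}

```bash
mkdir -p pics; ls; python3 - <<'E'
from cell import *
import cv2,numpy as np
s=read_state();print({k:np.round(v,3).tolist() for k,v in s.items()})
for n in("scene","top"):
    im=get_image(n);cv2.imwrite(f"pics/{n}0.png",cv2.resize(im[:,:,::-1],(800,600),interpolation=cv2.INTER_CUBIC))
    cv2.imwrite(f"pics/raw_{n}0.png",im[:,:,::-1])
    c=camera_info(n);print(n,c['fx'],c['fy'],c['cx'],c['cy'],np.round(c['T'],3).tolist())
E
```

```text
pics
{'clock': 0.0, 'qpos': [-1.296, 0.629, 0.038, 1.518, -0.027, 0.996, -0.02], 'qd': [-0.001, 0.0, -0.001, -0.0, -0.001, -0.0, 0.001], 'tau': [0.0, -56.342, 1.227, -19.343, 0.011, 0.011, 0.0], 'eef_pos': [216.994, 611.971, 198.081], 'tool_rot': [-3.14, 0.0, 2.801], 'force': [-0.627, -0.182, -0.552], 'torque': [0.017, 0.002, -0.024], 'gripper_force': 0.0, 'width': 85.533}
scene 402.3727122723544 402.3727122723544 256.63811616237786 189.23805169257554 [[0.875, 0.388, -0.288, 758.127], [0.483, -0.683, 0.548, -601.235], [0.016, -0.619, -0.785, 775.599], [0.0, 0.0, 0.0, 1.0]]
top 396.4228833218136 396.4228833218136 262.01723356285356 192.50932105512152 [[-0.022, -0.995, 0.101, 420.955], [-1.0, 0.024, 0.017, -155.361], [-0.019, -0.1, -0.995, 1069.915], [0.0, 0.0, 0.0, 1.0]]
```

View pics/scene0.png

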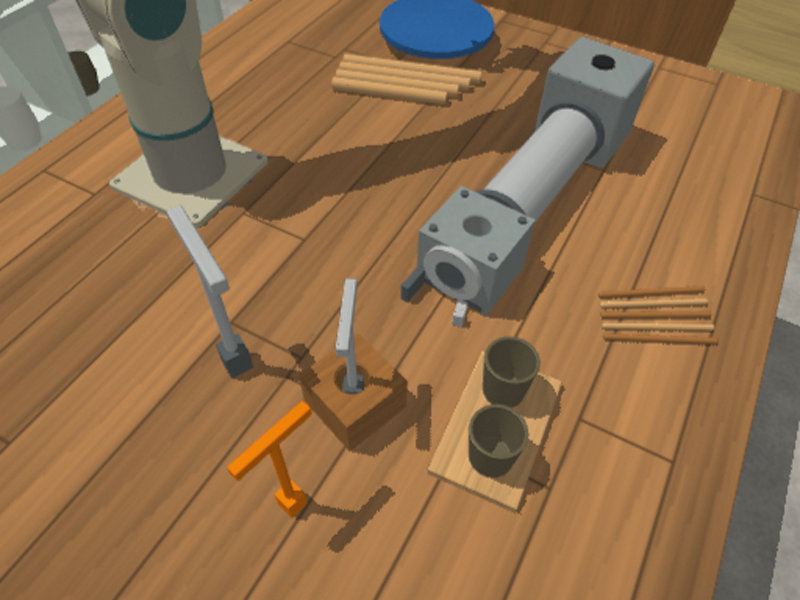

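View pics/top0.png

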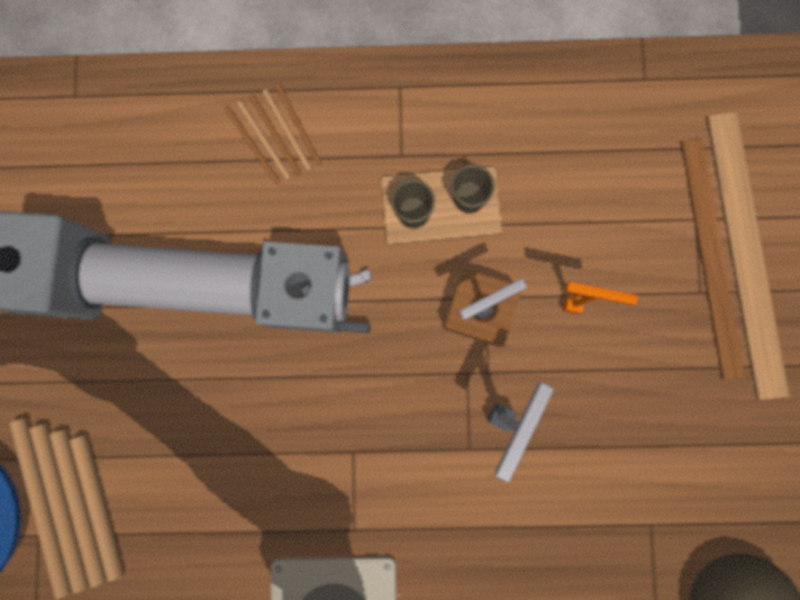

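Candidates for the key are the grey T in the block (scene 348,320; top 493,299), a larger grey T standing on the table (scene 200,250; top 525,432) and an orange T (scene 270,440; top 600,294). I choose the smaller grey one in the block. The head is at top 299,286, and the latch is at top 358,276. Next is one close crop to check this.

```bash
cat > h.py <<'E'
import numpy as np,cv2
from cell import *
def ray(n,u,v,z):
    c=camera_info(n);T=np.array(c['T']);d=T[:3,:3]@np.array([(u-c['cx'])/c['fx'],(v-c['cy'])/c['fy'],1]);o=T[:3,3]
    return o+d*(z-o[2])/d[2]
def proj(n,p):
    c=camera_info(n);T=np.array(c['T']);q=T[:3,:3].T@(np.array(p)-T[:3,3]);return np.array([c['fx']*q[0]/q[2]+c['cx'],c['fy']*q[1]/q[2]+c['cy']])
E
python3 - <<'E'
import cv2,numpy as np
a=cv2.imread('pics/raw_top0.png');b=cv2.imread('pics/raw_scene0.png')
def cr(i,x,y,w,h,W,H):return cv2.resize(i[y:y+h,x:x+w],(W,H),interpolation=cv2.INTER_CUBIC)
# top: head x160-240,y145-220 ; key 280-340,170-225  
A=cr(a,160,148,80,60,400,300);B=cr(a,275,170,80,60,400,300)
C=cr(b,255,110,100,75,400,300) ;D=cr(b,190,172,100,75*1+0,400,300)
cv2.imwrite('pics/crop1.png',np.vstack([np.hstack([A,B]),np.hstack([C,D])]))
E
```

```text
(no output)
```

View pics/crop1.png

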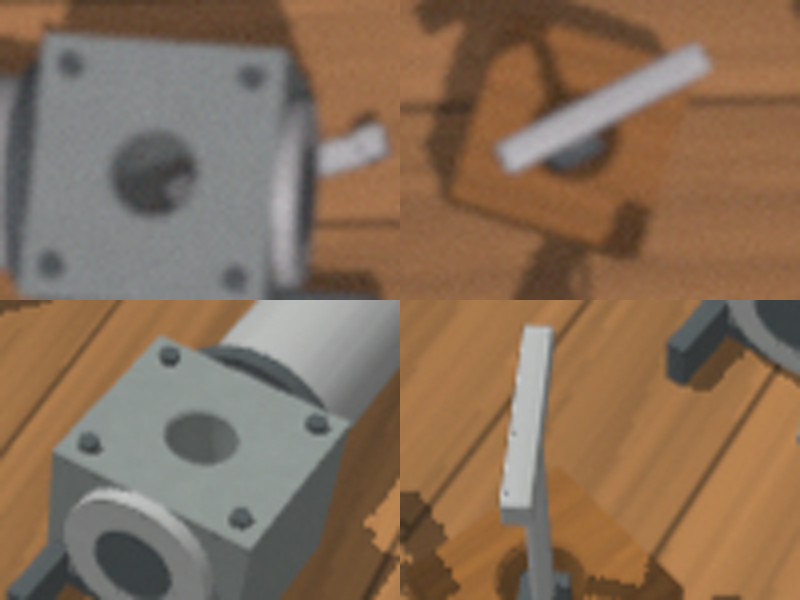

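The key's bar runs in the top view from about raw (297,202) to (335,181). The well mouth is at raw top (190.8,182.4), and the latch points right and slightly up. The key in the block is the right one.

```bash
python3 - <<'E'
from h import *
t=lambda u,v,z,ox=160,oy=148:ray('top',ox+u/5,oy+v/5,z)
def sc(x,y,z,ox,oy):return ray('scene',ox+x/4,oy+y/4,z)
p=[t(u,v,110) for u,v in((70,63),(252,77),(50,265),(235,278))]
print('bolts',np.round(p,1).tolist(),'c',np.mean(p,0),'well',t(154,172,110))
print('yaw',[np.arctan2(*(a-b)[[1,0]]) for a,b in((p[0],p[1]),(p[2],p[3]))],[np.arctan2(*(a-b)[[1,0]]) for a,b in((p[0],p[2]),(p[1],p[3]))])
s=[sc(x,y-300,110,255,110) for x,y in((170,355),(317,424),(240,518),(90,442))]
print('scene bolts c',np.mean(s,0),np.round(s,1).tolist(), 'well',sc(201,138,110,255,110))
k=[t(u,v,210,275,170) for u,v in((98,148),(115,172),(295,45),(310,68))]
print('key top',np.mean(k,0),np.round(k,1).tolist());a=(k[2]+k[3]-k[0]-k[1])/2;print(np.linalg.norm(a),np.arctan2(a[1],a[0]))
k=[sc(x-400,y-300,210,190,172) for x,y in((526,326),(552,330),(530,508),(502,505))]
print('key scene',np.mean(k,0));a=(k[2]+k[3]-k[0]-k[1])/2;print(np.linalg.norm(a),np.arctan2(a[1],a[0]))
print('latch tip',t(372,140,26))
E
```

```text
bolts [[602.4, 75.9, 110.0], [593.1, -14.0, 110.0], [502.8, 85.7, 110.0], [494.3, -4.8, 110.0]] c [548.1430669   35.68858669 110.        ] well [547.24172619  34.55378466 110.        ]
yaw [np.float64(1.467772706691383), np.float64(1.47711562849353)] [np.float64(-0.09790947159697243), np.float64(-0.0928143680840392)]
scene bolts c [547.72492844  39.52383628 110.        ] [[502.3, 89.7, 110.0], [602.2, 79.2, 110.0], [592.8, -10.9, 110.0], [493.6, 0.1, 110.0]] well [547.99240484  34.96042079 110.        ]
key top [ 507.10771896 -258.26698618  210.        ] [[490.8, -211.4, 210.0], [480.2, -218.5, 210.0], [533.8, -298.6, 210.0], [523.6, -304.7, 210.0]]
96.83164831434382 -1.1085535111894818
key scene [ 509.80616777 -257.7490958   210.        ]
97.31522782930453 -1.1165553749674908
latch tip [572.58972511 -65.3439402   26.        ]
```

```bash
cat >> h.py <<'E'
from scipy.spatial.transform import Rotation as Ro
def delta(start,targets):
    # start=(x,y,z,yaw) commanded, tool straight down; prints shifts in the tool's axes
    x,y,z,w=start;R=Ro.from_euler('xyz',[np.pi,0,w]).as_matrix()
    for t in targets:
        d=R.T@(np.array(t[:3])-start[:3]);print('to',t,'d',np.round(d,1),'az',round(-(t[3]-w),3))
E
python3 - <<'E'
from h import *
im=np.mean([get_image('top').astype(float) for _ in range(14)],0)
np.save('top_avg.npy',im)
u,v=proj('top',(548,36.5,34));print('stem top pix',u,v,'mouth',proj('top',(548,36.5,110)))
x0,y0=int(u)-14,int(v)-11
c=im[y0:y0+22,x0:x0+29];g=np.clip((c-c.min())/(np.percentile(c,97)-c.min()),0,1)*255
cv2.imwrite('pics/well.png',cv2.resize(g[:,:,::-1].astype(np.uint8),(29*20,22*20),interpolation=cv2.INTER_CUBIC));print(x0,y0)
# large grey key triangulation
best=min(range(150,400,5),key=lambda z:np.linalg.norm(ray('top',336,276.5,z)-ray('scene',126,160,z)));print('big key top z',best,ray('top',336,276.5,best),ray('top',323,267,17))
print('big bar ends',ray('top',545*.64,388*.64,best),ray('top',505*.64,477*.64,best))
delta((217,612.6,199,2.801),[(217,612.6,330,2.801),(380,400,330,2.6),(548,36,330,2.4),(508.5,-258,330,2.03)])
E
```

```text
stem top pix 195.7562281446634 185.75127484615868 mouth [190.00677896 182.11229038]
181 174
big key top z 245 [ 328.58176546 -288.68009897  245.        ] [ 328.14464477 -292.68017943   17.        ]
big bar ends [ 384.97746475 -317.21094397  245.        ] [ 271.71421163 -260.46684576  245.        ]
to (217, 612.6, 330, 2.801) d [  -0.    0. -131.] az -0.0
to (380, 400, 330, 2.6) d [-224.7 -145.9 -131. ] az 0.201
to (548, 36, 330, 2.4) d [-504.6 -432.9 -131. ] az 0.401
to (508.5, -258, 330, 2.03) d [-565.6 -723.2 -131. ] az 0.771
```

View pics/well.png

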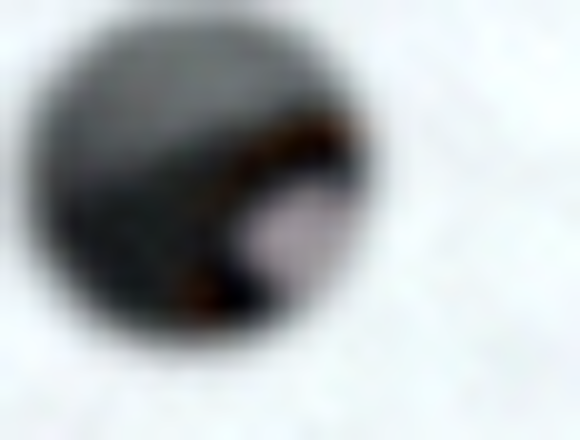

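The stem top shows as a light diamond centred near crop (300,240), clipped on the right by the mouth's rim. I'll fit its yaw with a small model.

```bash
python3 - <<'E'
from h import *
im=np.load('top_avg.npy').mean(2)
S=10;x0,y0,W,H=183,174,22,20
sub=im[y0:y0+H,x0:x0+W]
def poly(pts):
    m=np.zeros((H*S,W*S),np.float32);q=np.array([(proj('top',p)-[x0,y0]+.5)*S-.5 for p in pts]);cv2.fillPoly(m,[np.round(q*16).astype(int)],1,shift=4);return m
th=np.linspace(0,6.283,60)
def circ(c,z,r=21):return poly([(c[0]+r*np.cos(t),c[1]+r*np.sin(t),z) for t in th])
best=[]
yy,xx=np.mgrid[:H,:W]
for cx in np.arange(545,552,1.):
 for cy in np.arange(33,41,1.):
  mouth=circ((cx,cy),110)
  u,v=proj('top',(cx,cy,34))
  w=((xx+x0-u)**2+(yy+y0-v)**2<6.5**2)
  floor=circ((cx,cy),10)
  for yaw in np.arange(0,1.57,.06):
   s=poly([(cx+9.9*np.cos(yaw+np.pi/4+k*np.pi/2),cy+9.9*np.sin(yaw+np.pi/4+k*np.pi/2),34) for k in range(4)])
   B=[]
   for m in(s*mouth,1-mouth,np.ones_like(s)):
    b=cv2.GaussianBlur(m,(0,0),.7*S);B.append(cv2.resize(b,(W,H),interpolation=cv2.INTER_AREA)[w])
   A=np.array(B).T;y=sub[w];c,*_=np.linalg.lstsq(A,y,rcond=None);best.append((np.mean((A@c-y)**2),cx,cy,round(yaw,2),c.round()))
best.sort(key=lambda b:b[0])
for b in best[:12]:print(b)
for yaw in np.arange(0,1.57,.06):
  print(round(yaw,2),round(min(b[0] for b in best if b[3]==round(yaw,2)),1),end='; ')
E
```

```text
Traceback (most recent call last):
  File "h.py", line 7, in proj
    c=camera_info(n);T=np.array(c['T']);q=T[:3,:3].T@(np.array(p)-T[:3,3]);return np.array([c['fx']*q[0]/q[2]+c['cx'],c['fy']*q[1]/q[2]+c['cy']])
ValueError: time passes only in moves, steps and waits
```

Emit:
play_rows(deltas=[0,0,-65,0,0,0,1,0,0,-131,0,0,0,1,-50,-30,-131,0,0,0.05,1,-100,-65,-131,0,0,0.1,1,-145,-95,-131,0,0,0.14,1,-185,-120,-131,0,0,0.17,1,-225,-146,-131,0,0,0.2,1,-260,-180,-131,0,0,0.23,1,-292,-220,-131,0,0,0.26,1,-325,-260,-131,0,0,0.28,1])

```text
clock: 2.05
eef_pos: [437.1, 257.4, 330.2]
tool_rot: [3.141, 0.0, 2.52]
force: [1.8, 0.1, 0.1]
width: 85.5
gripper_force: 0.0
```

```bash
sed -i 's/^from cell import \*/from cell import *\nimport functools\ncamera_info=functools.lru_cache(camera_info)/' h.py
cat > fit.py <<'E'
from h import *
im=np.load('top_avg.npy').mean(2)
S=10;x0,y0,W,H=183,174,22,20
sub=im[y0:y0+H,x0:x0+W]
def poly(pts):
    m=np.zeros((H*S,W*S),np.float32);q=np.array([(proj('top',p)-[x0,y0]+.5)*S-.5 for p in pts]);cv2.fillPoly(m,[np.round(q*16).astype(int)],1,shift=4);return m
th=np.linspace(0,6.283,60)
best=[];yy,xx=np.mgrid[:H,:W]
for cx in np.arange(545,552,1.):
 for cy in np.arange(33,41,1.):
  mouth=poly([(cx+21*np.cos(t),cy+21*np.sin(t),110) for t in th])
  u,v=proj('top',(cx,cy,34))
  w=((xx+x0-u)**2+(yy+y0-v)**2<6.5**2)
  for yaw in np.arange(0,1.57,.06):
   s=poly([(cx+9.9*np.cos(yaw+np.pi/4+k*np.pi/2),cy+9.9*np.sin(yaw+np.pi/4+k*np.pi/2),34) for k in range(4)])
   B=[cv2.resize(cv2.GaussianBlur(m,(0,0),.7*S),(W,H),interpolation=cv2.INTER_AREA)[w] for m in(s*mouth,1-mouth,np.ones_like(s))]
   A=np.array(B).T;y=sub[w];c,*_=np.linalg.lstsq(A,y,rcond=None);best.append((np.mean((A@c-y)**2),cx,cy,round(yaw,2),c.round()))
best.sort(key=lambda b:b[0])
for b in best[:8]:print(b)
for yaw in np.arange(0,1.57,.06):
  print(round(yaw,2),round(min(b[0] for b in best if b[3]==round(yaw,2)),1),end='; ')
E
timeout 300 python3 fit.py; python3 - <<'E'
from h import *
R=Ro.from_euler('xyz',[np.pi,0,2.801]).as_matrix()
c=np.array([217.2,612.6,199])+R@[-325,-260,-131];print(c)
delta((*c,2.521),[(500,100,330,2.40),(530,0,330,2.25),(520,-130,330,2.15),(508.5,-258,330,2.03),(508.5,-258,250,2.03)])
E
```

```text
(np.float64(9.03048954498465), np.float64(548.0), np.float64(36.0), np.float64(0.66), array([38., 67., 65.]))
(np.float64(9.142831154827201), np.float64(548.0), np.float64(36.0), np.float64(0.72), array([38., 67., 66.]))
(np.float64(9.160997362153864), np.float64(548.0), np.float64(36.0), np.float64(0.6), array([37., 67., 65.]))
(np.float64(9.31295861134816), np.float64(548.0), np.float64(36.0), np.float64(0.54), array([38., 67., 65.]))
(np.float64(9.67248838375589), np.float64(548.0), np.float64(36.0), np.float64(0.78), array([38., 67., 66.]))
(np.float64(9.68895670780537), np.float64(548.0), np.float64(36.0), np.float64(0.48), array([37., 67., 65.]))
(np.float64(9.789082769659737), np.float64(547.0), np.float64(36.0), np.float64(0.36), array([37., 68., 67.]))
(np.float64(9.886746261620637), np.float64(547.0), np.float64(36.0), np.float64(0.48), array([38., 68., 67.]))
0.0 12.9; 0.06 12.5; 0.12 12.2; 0.18 11.7; 0.24 10.5; 0.3 10.1; 0.36 9.8; 0.42 10.2; 0.48 9.7; 0.54 9.3; 0.6 9.2; 0.66 9.0; 0.72 9.1; 0.78 9.7; 0.84 9.9; 0.9 10.4; 0.96 10.8; 1.02 11.5; 1.08 11.9; 1.14 12.4; 1.2 12.8; 1.26 13.0; 1.32 13.3; 1.38 13.3; 1.44 13.1; 1.5 13.1; 1.56 13.3; [436.67908101 258.97034486 330.        ]
to (500, 100, 330, 2.4) d [-144.   -92.5   -0. ] az 0.121
to (530, 0, 330, 2.25) d [-226.5 -156.4   -0. ] az 0.271
to (520, -130, 330, 2.15) d [-294. -268.   -0.] az 0.371
to (508.5, -258, 330, 2.03) d [-359.1 -378.8   -0. ] az 0.491
to (508.5, -258, 250, 2.03) d [-359.1 -378.8   80. ] az 0.491
```

Emit:
play_rows(deltas=[-50,-32,0,0,0,0.04,1,-100,-64,0,0,0,0.08,1,-144,-93,0,0,0,0.12,1,-185,-125,0,0,0,0.2,1,-227,-156,0,0,0,0.27,1,-260,-210,0,0,0,0.32,1,-294,-268,0,0,0,0.37,1,-327,-324,0,0,0,0.43,1,-359,-379,0,0,0,0.491,1,-359,-379,40,0,0,0.491,1])

```text
clock: 3.3
eef_pos: [508.1, -265.7, 292.5]
tool_rot: [3.139, 0.009, 2.021]
force: [-0.1, 1.2, -0.9]
width: 85.3
gripper_force: 0.0
```

```bash
python3 - <<'E'
from h import *
print(read_state()['eef_pos'],read_state()['tool_rot'])
a=get_image('scene');b=get_image('top')
cr=lambda i,x,y,w,h:cv2.resize(i[y:y+h,x:x+w,::-1],(400,400),interpolation=cv2.INTER_CUBIC)
cv2.imwrite('pics/over.png',np.hstack([cr(a,160,130,130,130),cr(b,260,130,120,120)]))
E
```

```text
[ 508.09438673 -265.72292311  292.45238277] [3.13915074 0.00872674 2.02105917]
```

View pics/over.png

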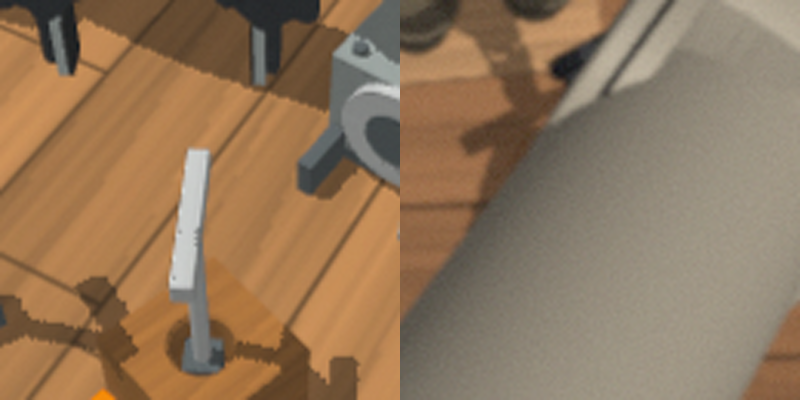

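The open fingers are above the bar, and the bar's centre in the scene view (raw 221.8,201.7) agrees with the earlier measurement. Next I descend and grip.

Emit:
play_rows(deltas=[0,0,0,0,0,0,1,0,0,25,0,0,0,1,0,0,50,0,0,0,1,0,0,75,0,0,0,1,0,0,92,0,0,0,1,0,0,103,0,0,0,1,0,0,107,0,0,0,1,0,0,107,0,0,0,1,0,0,107,0,0,0,1])

```text
clock: 4.53
eef_pos: [508.7, -258.4, 183.7]
tool_rot: [3.141, 0.001, 2.03]
force: [0.4, -0.5, 0.7]
width: 85.3
gripper_force: 0.0
```

Emit:
play_rows(deltas=[0,0,0,0,0,0,0.6,0,0,0,0,0,0,0.3,0,0,0,0,0,0,0.15,0,0,0,0,0,0,0,0,0,0,0,0,0,0,0,0,0,0,0,0,0,0,0,0,0,0,0,0,0,0,0,0,0,0,0])

```text
clock: 5.52
eef_pos: [508.2, -258.2, 183.0]
tool_rot: [-3.142, 0.0, 2.03]
force: [-0.5, 0.3, 0.5]
width: -0.1
gripper_force: 0.0
```

Width is −0.1, so the fingers shut on nothing. I'll look.

```bash
python3 - <<'E'
from h import *
s=read_state();print(s['eef_pos'],s['width'],s['force'])
a=get_image('scene');cv2.imwrite('pics/raw_s1.png',a[:,:,::-1])
cv2.imwrite('pics/miss.png',cv2.resize(a[100:260,130:330,::-1],(800,640))[:600])
E
```

```text
[ 508.20234049 -258.1563255   182.98522605] -0.05539174224489368 [-0.49385556  0.34660246  0.45936386]
```

View pics/miss.png

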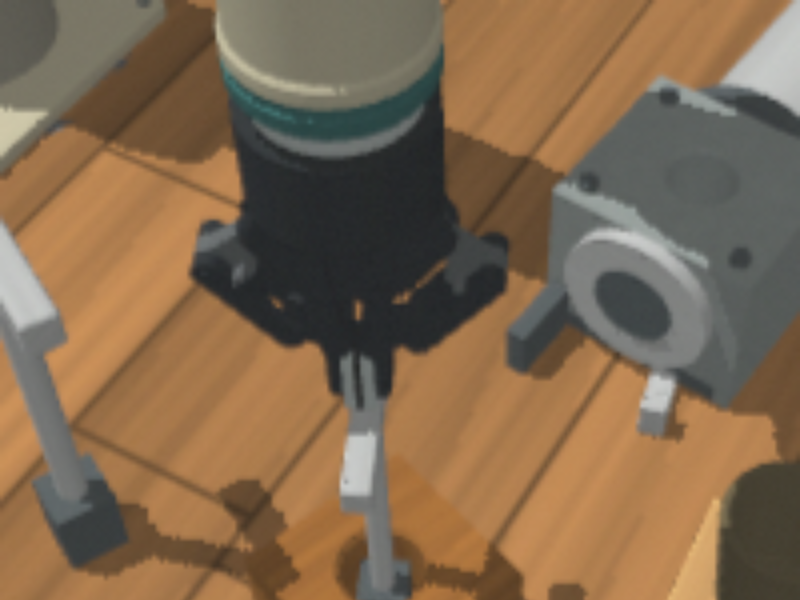

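```bash
python3 - <<'E'
from h import *
f=lambda p:np.round((proj('scene',p)-[130,100])*4)
for z in (183,202,210,220,230):print(z,f((508.5,-258,z)))
for s in(-1,1):print('bar end top',f((508.5+s*50*np.cos(2.03),-258+s*50*np.sin(2.03),210)))
print('base',f((508.5,-258,20)),'block top',f((508.5,-258,70)))
E
python3 - <<'E'
import cv2
a=cv2.imread('pics/raw_s1.png');cv2.imwrite('pics/miss2.png',cv2.resize(a[170:255,180:260],(560,595),interpolation=cv2.INTER_CUBIC))
E
```

```text
183 [368. 436.]
202 [366. 411.]
210 [365. 401.]
220 [364. 387.]
230 [363. 373.]
bar end top [353. 496.]
bar end top [376. 313.]
base [384. 615.] block top [380. 566.]
```

View pics/miss2.png

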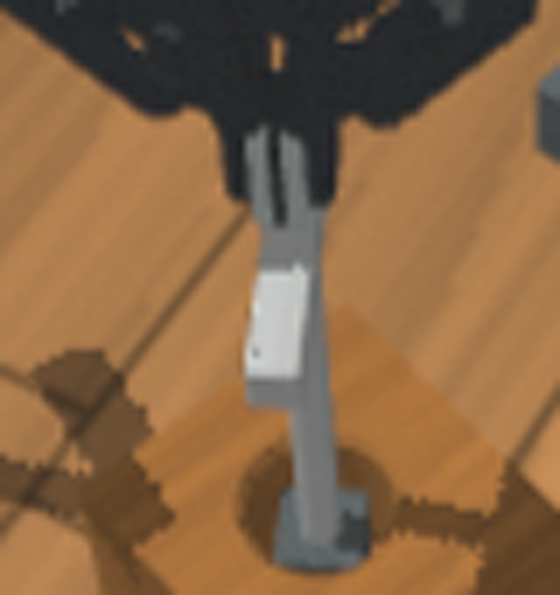

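```bash
python3 - <<'E'
from h import *
print('open tips mid expected',[proj('scene',(508,-265.7,z)).round(1) for z in(292,305,318)],'seen 212.8,156')
print('closed tip seen 219.3,202 ->z',[(z,proj('scene',(508.2,-258.2,z)).round(1)) for z in(183,195,210,215)])
for z in range(170,216,5):
  a=ray('top',315.8,191.6,z);b=ray('scene',221.85,201.5,z);print(z,(a-b)[:2].round(1),a.round(1))
for z in (54,70):print('hole/block',z,ray('scene',222,240,z))
E
```

```text
open tips mid expected [array([215.7, 172.4]), array([215.1, 166.9]), array([214.6, 161.3])] seen 212.8,156
closed tip seen 219.3,202 ->z [(183, array([221.9, 209.1])), (195, array([221.5, 205.2])), (210, array([221.1, 200.2])), (215, array([220.9, 198.5]))]
170 [ 17.8 -26.9] [ 511.2 -262.8  170. ]
175 [ 15.1 -23.3] [ 510.7 -262.2  175. ]
180 [ 12.4 -19.7] [ 510.2 -261.6  180. ]
185 [  9.7 -16.1] [ 509.7 -261.   185. ]
190 [  7.  -12.5] [ 509.2 -260.4  190. ]
195 [ 4.3 -8.8] [ 508.7 -259.8  195. ]
200 [ 1.7 -5.2] [ 508.2 -259.2  200. ]
205 [-1.  -1.6] [ 507.7 -258.6  205. ]
210 [-3.7  2. ] [ 507.2 -258.   210. ]
215 [-6.4  5.6] [ 506.7 -257.4  215. ]
hole/block 54 [ 495.58598805 -250.07064412   54.        ]
hole/block 70 [ 501.40730938 -257.85699299   70.        ]
```

The closed tips project about 22 mm higher than the reported TCP (seen at raw 219,202, expected 222,209), so they shut just above the bar. I'll reopen, go 22 mm lower and close again.

Emit:
play_rows(deltas=[0,0,0,0,0,0,0.5,0,0,0,0,0,0,0.5,0,0,0,0,0,0,0.5,0,0,8,0,0,0,0.5,0,0,16,0,0,0,0.5,0,0,22,0,0,0,0.5,0,0,22,0,0,0,0.5])

```text
clock: 6.45
eef_pos: [507.7, -257.9, 160.2]
tool_rot: [-3.141, -0.001, 2.03]
force: [-0.1, -0.3, 0.8]
width: 42.9
gripper_force: 0.0
```

Emit:
play_rows(deltas=[0,0,0,0,0,0,0.3,0,0,0,0,0,0,0.2,0,0,0,0,0,0,0.1,0,0,0,0,0,0,0,0,0,0,0,0,0,0,0,0,0,0,0,0,0])

```text
clock: 7.2
eef_pos: [508.7, -258.3, 161.5]
tool_rot: [3.141, 0.001, 2.03]
force: [-0.1, 0.1, 5.2]
width: 12.5
gripper_force: 62.2
```

```bash
python3 - <<'E'
from h import *
s=read_state();print(s['eef_pos'],s['width'],s['force'],s['gripper_force'],s['clock'])
a=get_image('scene')
cv2.imwrite('pics/grip.png',cv2.resize(a[140:260,160:280,::-1],(600,600),interpolation=cv2.INTER_CUBIC))
E
```

```text
[ 508.69840554 -258.31166983  161.45162469] 12.544846553543765 [-0.06379233  0.0724063   5.16797163] 62.19183325767517 7.2
```

View pics/grip.png

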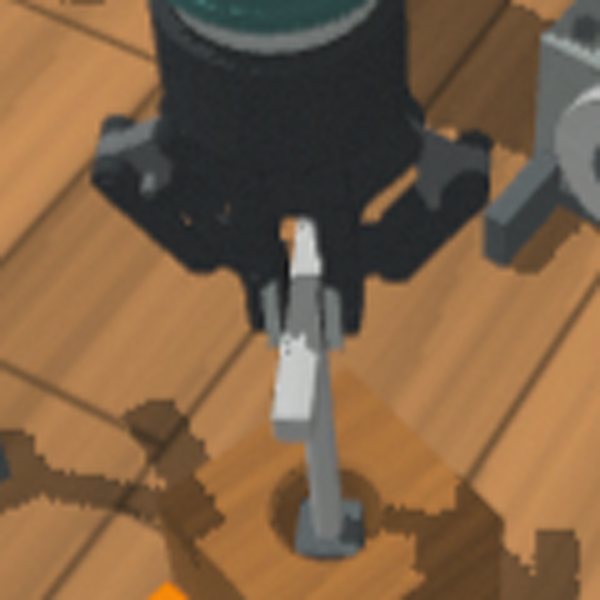

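The bar now sits between the pads (width 12.5 mm, 62 N), gripped near (300,305) in this crop. Next I lift it straight up.

Emit:
play_rows(deltas=[0,0,-3,0,0,0,0,0,0,-10,0,0,0,0,0,0,-25,0,0,0,0,0,0,-45,0,0,0,0,0,0,-65,0,0,0,0,0,0,-85,0,0,0,0,0,0,-105,0,0,0,0,0,0,-119,0,0,0,0,0,0,-124,0,0,0,0,0,0,-124,0,0,0,0])

```text
clock: 8.5
eef_pos: [508.0, -258.0, 285.0]
tool_rot: [-3.142, -0.0, 2.03]
force: [0.3, -0.4, -4.3]
width: 12.6
gripper_force: 61.0
```

```bash
python3 - <<'E'
from h import *
s=read_state();print(s['eef_pos'],s['tool_rot'],s['width'],s['force'],s['torque'],s['gripper_force'],s['qpos'].round(2) if hasattr(s['qpos'],'round') else s['qpos'])
delta((508.5,-258,285,2.03),[(520,-130,285,2.09),(548,36,285,2.15)])
E
```

```text
[ 508.02644236 -258.03355922  284.95240244] [-3.14150060e+00 -2.66228818e-04  2.02975865e+00] 12.600239923990568 [ 0.30697278 -0.41041065 -4.33494906] [0.02818082 0.01161683 0.04794653] 60.96054196357727 [ 0.11  0.46  0.48  1.64 -0.23  1.1   1.11]
to (520, -130, 285, 2.09) d [109.6  67.    0. ] az -0.06
to (548, 36, 285, 2.15) d [246.  165.7   0. ] az -0.12
```

Emit:
play_rows(deltas=[15,9,0,0,0,-0.01,0,45,28,0,0,0,-0.03,0,80,50,0,0,0,-0.05,0,115,73,0,0,0,-0.06,0,150,97,0,0,0,-0.08,0,185,122,0,0,0,-0.1,0,216,144,0,0,0,-0.11,0,238,160,0,0,0,-0.12,0,246,166,0,0,0,-0.12,0,246,166,0,0,0,-0.12,0])

```text
clock: 9.75
eef_pos: [547.5, 36.4, 284.6]
tool_rot: [-3.14, -0.0, 2.151]
force: [0.6, -0.3, -3.8]
width: 11.8
gripper_force: 60.9
```

```bash
python3 - <<'E'
from h import *
s=read_state();print(s['eef_pos'],s['tool_rot'],s['width'],s['force'],s['gripper_force'])
im=np.mean([get_image('scene').astype(float) for _ in range(4)],0).astype(np.uint8);cv2.imwrite('pics/raw_s2.png',im[:,:,::-1])
u,v=proj('scene',(548,36,143)).round();print(u,v,'key end',proj('scene',(548,36,143)),'end+34',proj('scene',(548,36,177)),'mouth',proj('scene',(548,36,110)))
x,y=int(u)-40,int(v)-30;print(x,y)
cv2.imwrite('pics/above.png',cv2.resize(im[y:y+60,x:x+80,::-1],(800,600),interpolation=cv2.INTER_CUBIC))
E
```

```text
[547.51887803  36.3945516  284.55251424] [-3.14045224e+00 -2.99781097e-04  2.15102853e+00] 11.774388282556055 [ 0.6255852  -0.33553601 -3.76683124] 60.93700647354126
307.0 134.0 key end [307.06990787 133.86593427] end+34 [308.84968074 122.55793461] mouth [305.43991198 144.22230802]
267 104
```

View pics/above.png

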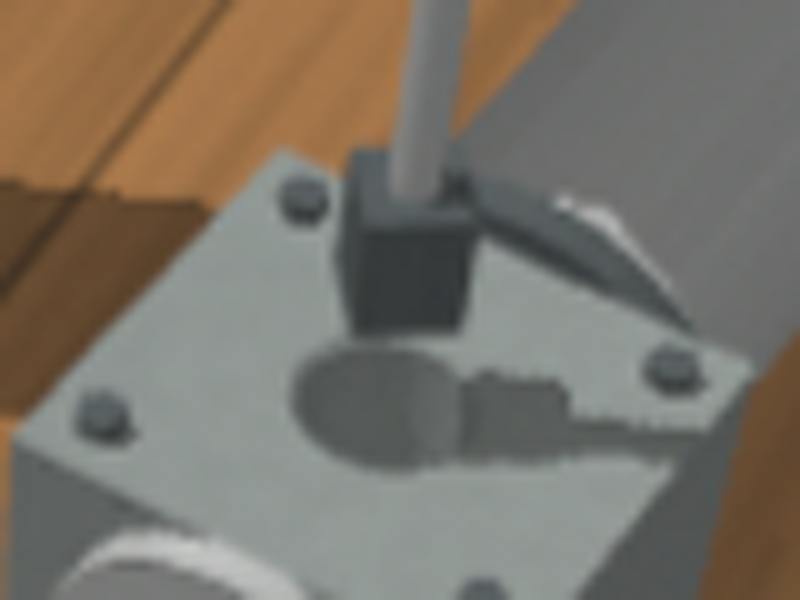

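The mouth's centre at crop (378,408) and the key's socket match their predicted positions to about 1 mm, and the socket faces square. Now I lower it gently.

Emit:
play_rows(deltas=[0,0,10,0,0,0,0,0,0,22,0,0,0,0,0,0,29,0,0,0,0,0,0,32,0,0,0,0,0,0,34,0,0,0,0,0,0,36,0,0,0,0,0,0,38,0,0,0,0,0,0,40,0,0,0,0,0,0,42,0,0,0,0])

```text
clock: 11.08
eef_pos: [548.0, 36.0, 242.9]
tool_rot: [3.141, 0.0, 2.15]
force: [0.4, 0.5, -4.2]
width: 12.4
gripper_force: 60.9
```

Emit:
play_rows(deltas=[0,0,3,0,0,0,0,0,0,8,0,0,0,0,0,0,14,0,0,0,0,0,0,20,0,0,0,0,0,0,26,0,0,0,0,0,0,32,0,0,0,0,0,0,38,0,0,0,0,0,0,44,0,0,0,0,0,0,48,0,0,0,0,0,0,50,0,0,0,0])

```text
clock: 12.32
eef_pos: [547.9, 35.9, 192.7]
tool_rot: [-3.141, -0.0, 2.15]
force: [-0.4, -0.0, -5.1]
width: 12.7
gripper_force: 60.9
```

Emit:
play_rows(deltas=[0,0,5,0,0,0,0,0,0,10,0,0,0,0,0,0,13,0,0,0,0,0,0,15,0,0,0,0,0,0,17,0,0,0,0,0,0,18.5,0,0,0,0,0,0,20,0,0,0,0,0,0,20,0,0,0,0])

```text
clock: 13.32
eef_pos: [547.9, 35.9, 172.9]
tool_rot: [-3.141, -0.0, 2.15]
force: [1.0, 0.0, -4.5]
width: 12.2
gripper_force: 60.9
```

Emit:
play_rows(deltas=[0,0,1,0,0,0,0,0,0,2,0,0,0,0,0,0,3,0,0,0,0,0,0,4,0,0,0,0,0,0,4,0,0,0,0])

```text
clock: 13.95
eef_pos: [547.9, 35.9, 168.9]
tool_rot: [-3.141, -0.0, 2.15]
force: [0.6, -0.2, -3.5]
width: 12.2
gripper_force: 60.9
```

Emit:
play_rows(deltas=[0,0,1.5,0,0,0,0,0,0,3,0,0,0,0,0,0,4.5,0,0,0,0,0,0,6,0,0,0,0,0,0,7,0,0,0,0,0,0,7,0,0,0,0])

```text
clock: 14.7
eef_pos: [548.0, 35.9, 161.9]
tool_rot: [-3.141, -0.0, 2.15]
force: [0.1, 1.0, -3.8]
width: 12.3
gripper_force: 60.9
```

Emit:
play_rows(deltas=[0,0,1.5,0,0,0,0,0,0,3,0,0,0,0,0,0,4,0,0,0,0,0,0,5,0,0,0,0,0,0,6,0,0,0,0,0,0,6.5,0,0,0,0,0,0,6.5,0,0,0,0])

```text
clock: 15.58
eef_pos: [548.0, 35.9, 155.5]
tool_rot: [-3.142, -0.0, 2.15]
force: [-0.7, -0.7, -4.1]
width: 12.1
gripper_force: 60.9
```

Emit:
play_rows(deltas=[0,0,0.7,0,0,0,0,0,0,1.4,0,0,0,0,0,0,1.4,0,0,0,0,0,0,1.4,0,0,0,0])

```text
clock: 16.08
eef_pos: [548.0, 35.9, 154.1]
tool_rot: [-3.142, -0.0, 2.15]
force: [-0.2, -1.6, -3.6]
width: 12.5
gripper_force: 60.9
```

Emit:
play_rows(deltas=[0,0,0,0,0,0.05,0,0,0,0,0,0,0.1,0,0,0,0,0,0,0.15,0,0,0,0,0,0,0.2,0,0,0,0,0,0,0.25,0,0,0,0,0,0,0.3,0,0,0,0,0,0,0.35,0,0,0,0,0,0,0.38,0,0,0,0,0,0,0.4,0,0,0,0,0,0,0.4,0])

```text
clock: 17.32
eef_pos: [548.1, 35.9, 154.2]
tool_rot: [3.141, 0.0, 1.75]
force: [-0.8, 0.0, -3.3]
width: 12.5
gripper_force: 61.0
```

```bash
cat > st.py <<'E'
from h import *
s=read_state();print('yaw',s['tool_rot'][2],'F',np.round(s['force'],2),'T',np.round(s['torque'],3),'tau7',round(float(s['tau'][6]),3),'pos',np.round(s['eef_pos'],1),s['clock'])
E
python3 st.py
```

```text
yaw 1.749890139986424 F [-0.84  0.03 -3.3 ] T [-0.024 -0.037  0.087] tau7 -0.119 pos [548.1  35.9 154.2] 17.325
```

Emit:
play_rows(deltas=[0,0,0,0,0,0.05,0,0,0,0,0,0,0.1,0,0,0,0,0,0,0.14,0,0,0,0,0,0,0.17,0,0,0,0,0,0,0.19,0,0,0,0,0,0,0.2,0,0,0,0,0,0,0.2,0])

```text
clock: 18.2
eef_pos: [548.0, 35.9, 154.1]
tool_rot: [3.142, -0.0, 1.55]
force: [-0.3, 0.3, -2.8]
width: 12.4
gripper_force: 61.2
```

```bash
python3 st.py; python3 - <<'E'
from h import *
a=get_image('scene');cv2.imwrite('pics/raw_s3.png',a[:,:,::-1])
cv2.imwrite('pics/latch.png',cv2.resize(a[150:225,245:345,::-1],(800,600),interpolation=cv2.INTER_CUBIC))
for q in(0,.3,.5,.6,.7):
  th=-1.334-q;print(q,((proj('scene',(548+103*np.cos(th),36+103*np.sin(th),26))-[245,150])*8).round())
E
```

```text
yaw 1.549765646383665 F [-0.29  0.31 -2.81] T [-0.018  0.03   0.012] tau7 -0.104 pos [548.   35.9 154.1] 18.2
0 [384. 401.]
0.3 [285. 366.]
0.5 [229. 331.]
0.6 [205. 311.]
0.7 [183. 290.]
```

View pics/latch.png

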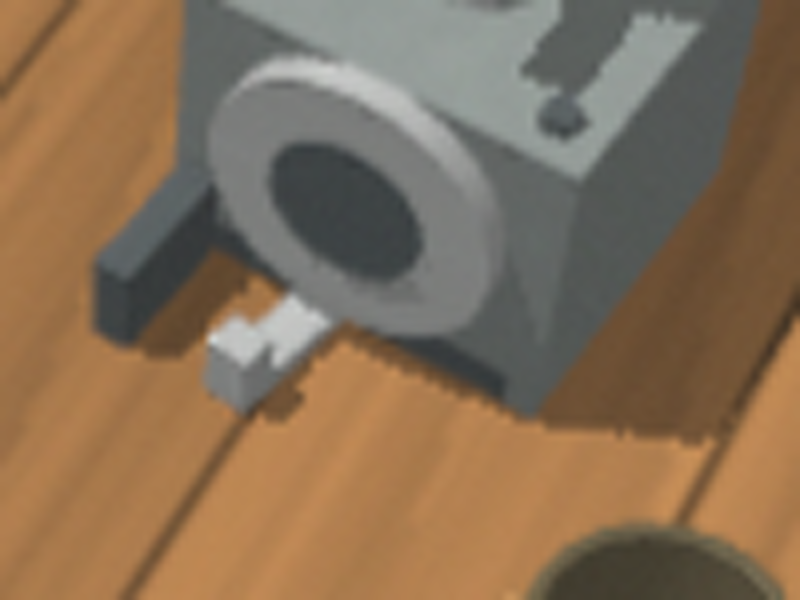

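The latch tip is at (240,340) in the crop, about 0.46 rad, so about 0.24 rad remains.

Emit:
play_rows(deltas=[0,0,0,0,0,0.04,0,0,0,0,0,0,0.08,0,0,0,0,0,0,0.12,0,0,0,0,0,0,0.15,0,0,0,0,0,0,0.17,0,0,0,0,0,0,0.18,0,0,0,0,0,0,0.18,0])

```text
clock: 19.12
eef_pos: [548.0, 36.0, 154.1]
tool_rot: [3.142, -0.0, 1.37]
force: [-0.9, 0.9, -0.6]
width: 12.1
gripper_force: 61.4
```

```bash
python3 st.py
```

```text
yaw 1.369732541188563 F [-0.85  0.93 -0.61] T [0.038 0.104 0.103] tau7 -0.104 pos [548.   36.  154.1] 19.125
```

Emit:
play_rows(deltas=[0,0,0,0,0,0.01,0,0,0,0,0,0,0.02,0,0,0,0,0,0,0.03,0,0,0,0,0,0,0.03,0,0,0,0,0,0,0.03,0])

```text
clock: 19.75
eef_pos: [548.0, 36.0, 154.1]
tool_rot: [3.142, -0.0, 1.34]
force: [0.7, 0.7, -0.4]
width: 12.4
gripper_force: 61.4
```

```bash
python3 st.py
```

```text
yaw 1.339814320740091 F [ 0.74  0.7  -0.38] T [0.05  0.148 0.091] tau7 -0.075 pos [548.   36.  154.1] 19.75
```

```bash
cat >> st.py <<'E'
a=get_image('scene').astype(int)
w=a[170:215,262:300];m=(w.min(2)>165)&(w.max(2)-w.min(2)<25)
n,l,stt,c=cv2.connectedComponentsWithStats(m.astype(np.uint8))
print('bright blobs',[( (c[i]+[262,170]).round(1).tolist(),int(stt[i,4])) for i in range(1,n) if stt[i,4]>6])
E
python3 st.py; python3 - <<'E'
from h import *
for q in(.5,.55,.6,.65,.7):
  th=-1.334-q;print(q,proj('scene',(548+103*np.cos(th),36+103*np.sin(th),26)).round(1))
E
```

```text
yaw 1.339814320740091 F [ 0.74  0.7  -0.38] T [0.05  0.148 0.091] tau7 -0.075 pos [548.   36.  154.1] 19.75
bright blobs [([272.7, 186.8], 55)]
0.5 [273.7 191.4]
0.55 [272.1 190.2]
0.6 [270.6 188.9]
0.65 [269.2 187.6]
0.7 [267.9 186.2]
```

Emit:
play_rows(deltas=[0,0,0,0,0,0.01,0,0,0,0,0,0,0.02,0,0,0,0,0,0,0.03,0,0,0,0,0,0,0.03,0,0,0,0,0,0,0.03,0])

```text
clock: 20.42
eef_pos: [548.0, 36.0, 154.1]
tool_rot: [-3.142, 0.0, 1.31]
force: [-0.3, 0.3, -0.6]
width: 12.4
gripper_force: 61.5
```

```bash
python3 st.py
```

```text
yaw 1.309946936469416 F [-0.32  0.31 -0.55] T [0.063 0.127 0.145] tau7 -0.177 pos [548.   36.  154.1] 20.425
bright blobs [([272.3, 186.5], 55)]
```

Emit:
play_rows(deltas=[0,0,0,0,0,0.01,0,0,0,0,0,0,0.02,0,0,0,0,0,0,0.02,0])

```text
clock: 20.85
eef_pos: [548.0, 36.0, 154.1]
tool_rot: [3.142, 0.0, 1.29]
force: [0.3, 0.4, -0.8]
width: 12.4
gripper_force: 61.5
```

```bash
python3 st.py
```

```text
yaw 1.2899085539982582 F [ 0.26  0.35 -0.81] T [0.062 0.135 0.309] tau7 -0.344 pos [548.   36.  154.1] 20.85
bright blobs [([272.3, 186.5], 55)]
```

The torque rose to 0.31 N m and the latch blob no longer moves, so the latch is on its stop. I back off into the free play and draw the key out.

Emit:
play_rows(deltas=[0,0,0,0,0,-0.03,0,0,0,0,0,0,-0.07,0,0,0,0,0,0,-0.11,0,0,0,0,0,0,-0.14,0,0,0,0,0,0,-0.14,0,0,0,-2,0,0,-0.14,0,0,0,-4,0,0,-0.14,0,0,0,-6,0,0,-0.14,0,0,0,-8,0,0,-0.14,0])

```text
clock: 22.02
eef_pos: [548.0, 36.0, 162.3]
tool_rot: [3.141, -0.0, 1.43]
force: [0.1, 0.5, -5.0]
width: 12.1
gripper_force: 60.9
```

```bash
python3 st.py
```

```text
yaw 1.4298628294125098 F [ 0.11  0.46 -4.97] T [-0.044 -0.016 -0.009] tau7 0.015 pos [548.   36.  162.3] 22.025
bright blobs [([272.4, 186.4], 54)]
```

Emit:
play_rows(deltas=[0,0,-5,0,0,0,0,0,0,-12,0,0,0,0,0,0,-22,0,0,0,0,0,0,-36,0,0,0,0,0,0,-52,0,0,0,0,0,0,-70,0,0,0,0,0,0,-88,0,0,0,0,0,0,-106,0,0,0,0,0,0,-120,0,0,0,0,0,0,-123,0,0,0,0])

```text
clock: 23.32
eef_pos: [548.6, 35.9, 286.4]
tool_rot: [3.14, -0.001, 1.43]
force: [0.1, -0.0, -4.4]
width: 12.4
gripper_force: 61.0
```

```bash
python3 st.py; python3 - <<'E'
from h import *
delta((548,36,285,1.43),[(508.5,-258,285,2.03),(508.5,-258,285,1.43)])
# hole centre check from first raw scene: block top corners need no view; print the block-top projection
E
```

```text
yaw 1.429784345448073 F [ 0.13 -0.02 -4.4 ] T [ 0.049 -0.075 -0.069] tau7 -0.012 pos [548.6  35.9 286.4] 23.325
bright blobs [([272.5, 186.4], 53)]
to (508.5, -258, 285, 2.03) d [-296.6    2.1    0. ] az -0.6
to (508.5, -258, 285, 1.43) d [-296.6    2.1    0. ] az -0.0
```

Emit:
play_rows(deltas=[-18,0,0,0,0,-0.04,0,-50,0,0,0,0,-0.1,0,-90,0,0,0,0,-0.18,0,-130,1,0,0,0,-0.26,0,-170,1,0,0,0,-0.34,0,-210,1,0,0,0,-0.43,0,-250,2,0,0,0,-0.51,0,-282,2,0,0,0,-0.57,0,-296.6,2.1,0,0,0,-0.6,0,-296.6,2.1,0,0,0,-0.6,0])

```text
clock: 24.62
eef_pos: [507.3, -259.4, 284.4]
tool_rot: [-3.14, -0.001, 2.026]
force: [-0.5, -0.8, -4.9]
width: 12.6
gripper_force: 60.9
```

Emit:
play_rows(deltas=[0,0,0,0,0,0,0,0,0,10,0,0,0,0,0,0,25,0,0,0,0,0,0,40,0,0,0,0,0,0,55,0,0,0,0,0,0,65,0,0,0,0,0,0,70,0,0,0,0,0,0,70,0,0,0,0])

```text
clock: 25.62
eef_pos: [508.4, -258.1, 214.9]
tool_rot: [-3.141, -0.0, 2.03]
force: [-0.2, 0.1, -4.4]
width: 12.7
gripper_force: 60.9
```

Emit:
play_rows(deltas=[0,0,5,0,0,0,0,0,0,12,0,0,0,0,0,0,20,0,0,0,0,0,0,28,0,0,0,0,0,0,36,0,0,0,0,0,0,43,0,0,0,0,0,0,48,0,0,0,0,0,0,50,0,0,0,0,0,0,50,0,0,0,0])

```text
clock: 26.75
eef_pos: [508.4, -258.1, 165.1]
tool_rot: [3.142, 0.0, 2.03]
force: [-0.0, -0.2, -4.3]
width: 12.4
gripper_force: 60.9
```

Emit:
play_rows(deltas=[0,0,1,0,0,0,0,0,0,2,0,0,0,0,0,0,3,0,0,0,0,0,0,3,0,0,0,0])

```text
clock: 27.25
eef_pos: [508.3, -257.9, 162.0]
tool_rot: [-3.142, -0.0, 2.03]
force: [-0.9, 0.9, -4.8]
width: 12.4
gripper_force: 60.9
```

Emit:
play_rows(deltas=[0,0,0.5,0,0,0,0,0,0,1,0,0,0,0,0,0,1,0,0,0,0])

```text
clock: 27.62
eef_pos: [508.7, -258.2, 161.5]
tool_rot: [3.141, 0.0, 2.03]
force: [-0.5, 1.3, -0.8]
width: 12.7
gripper_force: 61.4
```

It is down on the floor (the wrist no longer carries the weight), so I release it.

Emit:
play_rows(deltas=[0,0,0,0,0,0,0.2,0,0,0,0,0,0,0.3,0,0,0,0,0,0,0.5,0,0,0,0,0,0,0.5,0,0,0,0,0,0,0.5])

```text
clock: 28.25
eef_pos: [508.4, -258.0, 161.1]
tool_rot: [3.142, 0.0, 2.03]
force: [-0.4, -0.1, -0.0]
width: 42.8
gripper_force: 0.0
```

Emit:
play_rows(deltas=[0,0,-4,0,0,0,0.5,0,0,-15,0,0,0,0.5,0,0,-35,0,0,0,0.5,0,0,-60,0,0,0,0.5,0,0,-90,0,0,0,0.5,0,0,-120,0,0,0,0.5,0,0,-130,0,0,0,0.5,0,0,-130,0,0,0,0.5])

```text
clock: 29.25
eef_pos: [508.5, -258.1, 291.5]
tool_rot: [3.141, 0.001, 2.03]
force: [0.7, -0.5, 0.2]
width: 42.7
gripper_force: 0.0
```

```bash
python3 st.py; python3 - <<'E'
from h import *
a=get_image('scene').astype(float);b=cv2.imread('pics/raw_scene0.png')[:,:,::-1].astype(float)
# bar top (bright grey) in the two pictures, and cups difference
def bar(i):
    w=i[172:250,200:240];m=(w.min(2)>150)&(w.max(2)-w.min(2)<30);ys,xs=np.nonzero(m);return xs.mean()+200,ys.mean()+172,m.sum(),ys.min()+172,ys.max()+172
print(bar(b),bar(a));print('cups diff',np.abs(a-b)[210:310,280:360].mean(),'dark socket diff',np.abs(a-b)[225:255,205:245].mean())
E
```

```text
yaw 2.029882637939972 F [ 0.7  -0.46  0.21] T [-0.023  0.01   0.006] tau7 -0.02 pos [ 508.5 -258.1  291.5] 29.25
bright blobs [([272.2, 186.5], 58)]
(np.float64(220.95), np.float64(201.45625), np.int64(320), np.int64(179), np.int64(223)) (np.float64(220.88484848484848), np.float64(201.3030303030303), np.int64(330), np.int64(179), np.int64(223))
cups diff 15.227791666666667 dark socket diff 8.939444444444444
```

The key stands exactly where it began, and the latch blob hasn't moved. The cup area differs only as the arm's shadow would explain, and the arm never came near it.

```bash
python3 -c "
from cell import finish_job
print(finish_job())"
```

```text
the job is handed in; nothing more can be done
None
```

The job is handed in at about 29 s: the key was seated about 21 mm down on the stem and turned clockwise to the hard stop (0.31 N m), and it is back upright in its block where it began; I did not look closely at the cups at the end, but nothing went near them.

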